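# Unlock, advance and re-lock the inspection stage under the magnifier

## Robot

A 6-joint arm with a two-finger parallel gripper is mounted at the origin on a cart in front of the work surface, level with it; the furniture and walls round the work are solid. World frame = base frame: x ahead of the robot, y to its left, z up, the work surface at z = 0. Lengths are in m, angles in rad, forces in N, time in s.
With the tool pointing down it reaches from about 0.35 to 0.775 m from the base axis. Payload 7.3 kg.
Tool frame: the origin (TCP) lies between the finger pads; the fingertips stand 25 mm ahead of it and the grasp point (between the pads) lies 6 mm ahead of it; y points along the fingers, z is the direction in which the jaws open and shut, and the axes are right-handed (so a half turn about y gives the same grasp; the last joint's range is limited). The gripper opens to 92 mm and grips with 3 to 60 N. Pads are 19 mm wide; open, the fingers measure 130 mm over their backs; the gripper's body (75 mm by 190 mm) begins 47 mm behind the grasp point.
Start: joints at [1.046, 0.342, 1.524, -0, 1.275, -0.146], TCP at [0.194, 0.488, 0.252] pointing down, gripper open.
Joint ranges: [-2.53, 2.53], [-0.77, 2.02], [0.04, 2.7], [-1, 4.14], [0.28, 2.66], [-3.11, 3.11]. Speed limits (rad/s): [2.57, 2.57, 3.14, 3.14, 3.14, 3.14].

## Interface

Orientations are given as [roll, pitch, yaw] about the fixed x, y, z axes, in that order (R = Rz(yaw) Ry(pitch) Rx(roll)).
In Python, from cell import sensors, read_camera, hand_in gives the robot as it stands. The module is installed in compiled form; this text tells all that it offers.
- The arm moves only by the tool send_rows, never from a script. Its argument "motion" is a list that holds one entry, the list of rows, each a list of 4 numbers: the shift along the tool's x, y, z in m, then the turn about the tool's y in degrees. In form: [[[tx, ty, tz, twist], ...]]. A call has 1 to 8 rows; each row is the pose to reach, as a shift and turn from the pose measured when the call began, along the tool's axes at that moment; what a row does not reach only later rows make up. A row lasts 1/10 s, in which the tool goes at most 50 mm and 8.59 degrees, less where a joint would pass 70% of its speed; a pose out of reach is approached as far as the arm can. A call with a gripper value outside its range is refused whole. "gripper" is the opening, from 0 (shut) to 1 (fully open), set as the call begins (left out, the last holds). The fingers move at their own pace and stop on an object; "grip_force" is the grip in N (left out, the last holds). Time passes only in rows, so rows that repeat a pose let the fingers close. It gives the time, the measured TCP pose, the force and the opening at its end, in the units of the state.
- sensors.observe(): the state, without advancing time (a new reading comes with each control period).
- read_camera(name): name is "scene" or "top"; returns a dict with "frame" (384x512x3 uint8, red, green, blue), "fx", "fy", "cx", "cy" (pixels), "extrinsics" (4x4, takes a point from world to camera coordinates). Camera axes: x right, y up, looking along -z (the intrinsics and any distortion apply to the point x, -y, -z); pixel columns grow to the right and rows downward; lengths in m; the calibration is good to about 2 mm. A picture is of the moment at which its call begins. There is no depth.
- hand_in(): hands the job in, once; it reports no verdict.
The state is a dict: "time": time; "qpos": joint angles; "qvel": joint speeds; "joint_efforts": joint torques, N m; "tool_pos": TCP position; "tool_rot": TCP orientation; "contact_force": force on the tool from outside, world axes, zero at the start; "torque": the same for the moment, N m; "opening": finger opening in m.
Only numpy, scipy, OpenCV 4.12 (cv2) and the standard library are available. Lean on these libraries where they do the work, as an engineer would, in place of code of your own. Each camera call takes 0.05 s, during which the arm holds its last target.

## Task

Bring the gold test disc under the magnifier of the inspection stage: with the fingertips, push the red-knobbed cam lever round to its far stop so that the cam stands at its low point and frees the slide, push the slide forward by its upright lip until it is fully home against its end stop, then push the lever back to its near stop to lock the slide there. The disc rides along lying in its nest and is not to be touched or lifted; leave the other things on the desk where they are.

Things in the scene. Friction and masses are not known exactly. Their poses are not given: they have to be found in the camera images.
- fixture: Inspection stage, fixed to the desk. Origin on the desk under the slideway; x = forward travel of the slide, away from the operator; y left, z up. Aluminium base: x -127 to +143 mm, y -50 to +86, top 14 mm above the desk; keeper strips along the slideway 30 mm. A column at x +127, y -40 carries a black round magnifier. Two pins beside the cam, 32 mm tall, stop the lever.
- stage (a joint): Slide position, m: 0 = back (loading place), 0.060 = fully home at the forward stop, along the fixture's +x. Friction about 2 N, no spring. Its grey plate is 48 mm wide, top 36 mm above the desk. With the lever at its near stop the brass half-moon cam stands in a notch of the slide's left flank (one notch for each end place) and only 2 to 4 mm of play is left; free when the lever is past 1.7 rad.
- cam_lever (a joint): Lever angle, rad, about the vertical through cam_pivot, growing clockwise from above. 0 = near stop, locked: lever points 145 deg counterclockwise from the fixture's x (back left). 1.92 = far stop, cam at its low point, slide free: points 35 deg (forward left). Starts at 0 to 0.2. Friction 0.08 N m (1.3 N at the knob), no spring. Turn it back only with the slide home.
- cam_pivot (a point): Axis of cam and lever: 46 mm left (+y) of the fixture's origin, 35 mm above the desk. The brass cam is 40 mm in diameter with one flat (its low point).
- lever_knob (a point): Middle of the upright red knob on the lever's end: 17 mm in diameter, from 38 to 68 mm above the desk, 62 mm from the pivot axis. The lever's arm below it is 10 mm wide and 34 mm high above the desk. Push the knob sideways.
- push_lip (a point): Middle of the near face of the slide's upright aluminium lip (the face with the black pad, towards the operator, facing the fixture's -x): 48 mm wide, 9 mm thick, from 36 to 66 mm above the desk; this point is 51 mm above the desk, 96 mm behind the fixture's origin when the slide is at 0. Push here along the fixture's +x.
- nest (a point): Middle of the floor of the round nest in the slide, 25.5 mm wide, 4 mm deep, floor 32 mm above the desk; it moves with the slide (126 mm ahead of push_lip).
- lens (a point): Middle of the magnifier's lens, 76 mm above the desk, over x +90, y 0 of the fixture; the ring round it is 67 mm across, its underside 72 mm and its top 84 mm above the desk. The nest is below it when the slide is home.
- test_disc: Gold test disc, 24 mm in diameter, 8 mm high, loose in the nest, standing 4 mm out of it. Origin at the centre of its underside.
- silver_disc: Silver-grey sample disc, 21 mm in diameter, 8 mm high, on the desk in front of the analyser, bystander; origin under its middle.
- ring_box: Dark red ring box, 60 x 52 x 42 mm, bystander; origin under its middle.
- weight_100: Brass weight, 24 mm wide, 27 mm high, bystander; origin under its middle.
- weight_50: Smaller brass weight, 19 mm wide, 22 mm high, bystander; origin under its middle.
- tweezers: Steel tweezers, 128 mm long, 8 mm high, bystander; origin under the middle.
- pen_blue: Ball pen, white and blue, 142 mm long, 11 mm high, bystander; origin under the middle.
- loupe: Folding loupe, 24 x 38 x 18 mm, bystander; origin under its middle.

How it is judged:
On the way, in this order (a step that is already met when the one before it is completed fails the run):
1. the cam lever is at its far stop (over 1.6 rad) while the slide is still at the back (value of joint cam_lever above 1.6 rad and value of joint stage below 0.006 m), for 0.1 s.
2. the slide is pushed home (over 56 mm) while the cam is still low (value of joint stage above 0.056 m and value of joint cam_lever above 1.4 rad), for 0.2 s.
At the end, for the whole second after the job is handed in: The slide is home (within 2.5 mm of its forward stop), the lever is back at its near stop (under 0.3 rad), and the disc lies flat and still in the nest under the lens (within 6 mm of its axis) (value of joint stage above 0.0575 m and value of joint cam_lever below 0.3 rad and horizontal distance between test_disc and lens below 0.006 m and horizontal distance between test_disc and nest below 0.003 m and height (world z) of test_disc below 0.035 m and angle between test_disc's own z axis and vertical below 0.1 rad and linear speed of test_disc below 0.01 m/s); the robot touches nothing.
It fails at once if the test disc is touched by the robot (contact force between any of the fingers, the arm and test_disc above 0.3 N).
It fails at once if the test disc is lifted out of its nest (height (world z) of test_disc above 0.038 m).
It fails at once if the slide is forced past the cam, or dragged by it between its end places (value of joint stage between 0.01 and 0.045 m and value of joint cam_lever below 1.3 rad).
It fails at once if another thing on the desk is moved by more than 20 mm or lifted (distance of any of silver_disc, ring_box, weight_100, weight_50, tweezers, pen_blue, loupe from where it was at the start of the episode above 0.02 m).
It also fails if it takes over 64 s, if anything falls off the work surface, if the arm or the gripper's body presses on something with over 40 N, if the wrist force passes 120 N, or if a joint passes its speed limit or range.

## Working session

There is one attempt and no reset: what is moved stays moved. The work goes in short steps, Python scripts to look and compute and a tool call to move; the robot and the scene stay as the last step left them, time stands still between calls to the robot, and variables do not carry over. Pictures are saved under pics/ and viewed, and the job is handed in when it is done.

Besides the shell and the picture viewer there is one more tool, called after "Call:" in YAML: its name, and indented under it one key for each argument. send_rows: Moves the arm, as the interface text tells. Its arguments: {"type":"object","properties":{"motion":{"type":"array"},"gripper":{"type":"number"},"grip_force":{"type":"number"}},"required":["motion"]}

```bash
mkdir -p pics
cat > h.py <<'E'
import numpy as np,cv2
from cell import sensors, read_camera, hand_in
def snap(n,f):
    c=read_camera(n); cv2.imwrite('pics/'+f,c['frame'][:,:,::-1]); return c
def ray(c,u,v):
    E=np.array(c['extrinsics']);R=E[:3,:3];t=E[:3,3]
    d=R.T@np.array([(u-c['cx'])/c['fx'],-(v-c['cy'])/c['fy'],-1.]);o=-R.T@t
    return o,d
def onz(c,u,v,z):
    o,d=ray(c,u,v);return o+d*(z-o[2])/d[2]
def proj(c,p):
    E=np.array(c['extrinsics']);q=E[:3,:3]@p+E[:3,3]
    return c['cx']+c['fx']*q[0]/-q[2], c['cy']+c['fy']*(-q[1])/-q[2]
E
python3 - <<'E'
from h import *
for n in('scene','top'):
    c=snap(n,n+'0.png');print(n,{k:c[k] for k in c if k!='frame'})
    cv2.imwrite('pics/%s0b.png'%n,cv2.resize(c['frame'][:,:,::-1],(800,600),interpolation=cv2.INTER_CUBIC))
print(sensors.observe())
E
```

```text
scene {'fx': 432.64205065981827, 'fy': 432.64205065981827, 'cx': 257.4378502317491, 'cy': 196.30012817061353, 'extrinsics': array([[-0.65109585, -0.75877547, -0.01827491,  0.50016234],
       [ 0.3575667 , -0.32788413,  0.87443585, -0.18787547],
       [-0.66949253,  0.56280705,  0.48479684, -1.00408602],
       [ 0.        ,  0.        ,  0.        ,  1.        ]])}
top {'fx': 466.5532455077548, 'fy': 466.5532455077548, 'cx': 252.61207871295693, 'cy': 192.8258551308922, 'extrinsics': array([[ 1.58844546e-03, -9.99766637e-01, -2.15441096e-02,
         2.28697544e-01],
       [ 9.88568916e-01, -1.67810119e-03,  1.50760344e-01,
        -5.50411039e-01],
       [-1.50761316e-01, -2.15373117e-02,  9.88335555e-01,
        -1.68964426e+00],
       [ 0.00000000e+00,  0.00000000e+00,  0.00000000e+00,
         1.00000000e+00]])}
{'time': 0.1, 'qpos': array([ 1.04599452e+00,  3.42696129e-01,  1.52490223e+00,  2.79291999e-05,
        1.27543081e+00, -1.45999446e-01]), 'qvel': array([ 0.00109226, -0.00224955, -0.00098354,  0.00097478,  0.0014856 ,
        0.00069906]), 'joint_efforts': array([ 1.25184466e-03, -4.32003486e+01, -2.44693923e+01,  7.19149760e-02,
        5.26743138e-02, -4.30763521e-05]), 'tool_pos': array([0.19395513, 0.48750675, 0.25109881]), 'tool_rot': array([-1.57221368e+00,  2.35410577e-04, -3.78810680e-01]), 'contact_force': array([-0.49013913,  0.54530022,  0.11955434]), 'torque': array([-0.03004497, -0.00685928,  0.01055326]), 'opening': 0.09166876970392063}
```

View pics/scene0b.png

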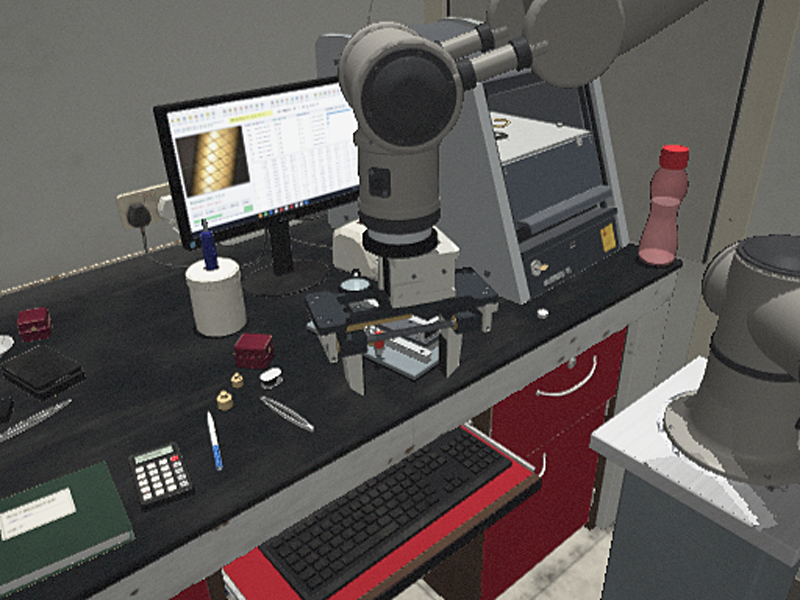

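View pics/top0b.png

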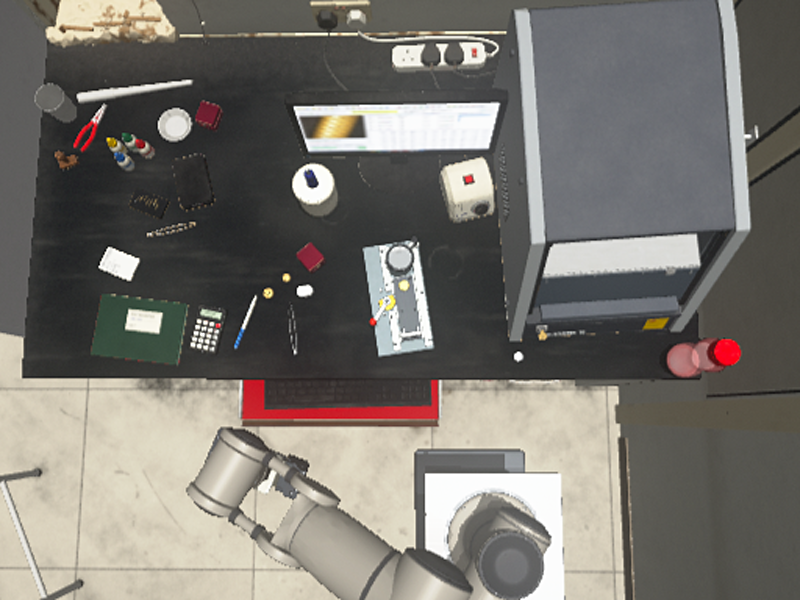

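The top view shows the stage unobstructed at about (400,300) in the 800-wide picture. The red knob is near (372,322) and the lens near (400,257). In the scene view the gripper hides the stage.

Run:
```python
from h import *
c=snap('top','top1.png');f=c['frame'][:,:,::-1]
cv2.imwrite('pics/crop1.png',cv2.resize(f[150:232,222:287],None,fx=7,fy=7,interpolation=cv2.INTER_CUBIC))
hsv=cv2.cvtColor(np.ascontiguousarray(f),cv2.COLOR_BGR2HSV)
def blobs(m,name,z):
    n,l,s,ce=cv2.connectedComponentsWithStats(m)
    for i in range(1,n):
        x,y=ce[i]
        if s[i,4]>=6 and 215<x<300 and 140<y<240: print(name,s[i],ce[i],onz(c,x,y,z).round(4))
blobs(cv2.inRange(hsv,(0,130,90),(8,255,255))|cv2.inRange(hsv,(172,130,90),(180,255,255)),'red',.06)
blobs(cv2.inRange(hsv,(18,60,120),(35,255,255)),'gold',.04)
# base plate
m=cv2.inRange(hsv,(85,15,100),(115,110,235));blobs(m,'blue',.014)
```

```text
red [236 203   5   6  20] [238.15 205.7 ] [0.5003 0.2813 0.06  ]
gold [255 179   7   7  25] [257.92 182.12] [0.5915 0.209  0.04  ]
gold [246 189   7  10  37] [249.7027027  193.67567568] [0.5479 0.2396 0.04  ]
gold [242 191   3   6  11] [243.18181818 193.36363636] [0.5491 0.2639 0.04  ]
blue [246 154  17   5  30] [254.1 155.6] [0.6992 0.2239 0.014 ]
blue [232 157  18  46 393] [239.29007634 176.72519084] [0.6171 0.2801 0.014 ]
blue [250 171  19  42 367] [259.98637602 194.94822888] [0.5469 0.2015 0.014 ]
blue [240 199  38  29 405] [252.44197531 217.03209877] [0.4632 0.2298 0.014 ]
```

View pics/crop1.png

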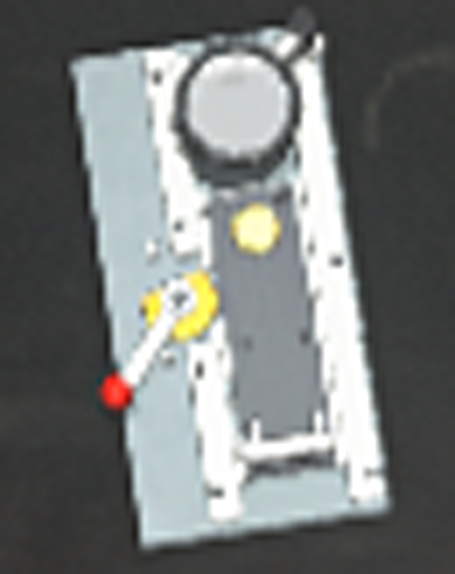

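The crop shows the base corners at about (73,60), (142,548) and (390,505), the lens ring at (238,105) and the disc at (256,228). The pivot is at (180,297), the knob at (117,392) and the lip top at (290,445).

```bash
cat > fx.py <<'E'
from h import *
import pickle
E
python3 - <<'E'
from h import *
c=read_camera('top')
P=lambda x,y,z: onz(c,222+(x+.5)/7-.5,150+(y+.5)/7-.5,z)
obs=[((142,548,.014),(-.127,.086)),((73,60,.014),(.143,.086)),((390,505,.014),(-.127,-.050)),((256,228,.040),(.030,0)),((238,105,.084),(.090,0)),((180,297,.036),(0,.046))]
W=np.array([P(*o[0])[:2] for o in obs]);F=np.array([o[1] for o in obs])
Fc=F-F.mean(0);Wc=W-W.mean(0)
th=np.arctan2((Fc[:,0]*Wc[:,1]-Fc[:,1]*Wc[:,0]).sum(),(Fc*Wc).sum())
R=np.array([[np.cos(th),-np.sin(th)],[np.sin(th),np.cos(th)]]);t=W.mean(0)-R@F.mean(0)
print('th',th,np.degrees(th),'t',t);print('res mm',((F@R.T+t-W)*1e3).round(1))
np.savez('fit.npz',R=R,t=t,th=th)
k=P(117,392,.060)[:2];kf=R.T@(k-t);print('knob fix',kf,np.degrees(np.arctan2(kf[1]-.046,kf[0])),np.hypot(kf[1]-.046,kf[0]))
l=P(290,445,.066)[:2];print('lip top',R.T@(l-t))
E
```

```text
th 0.14885356001929706 8.52868075460301 t [0.561475   0.20353589]
res mm [[ 0.6  0.4]
 [ 0.6  1.3]
 [-2.2 -1.5]
 [-0.3 -0.2]
 [ 1.4 -0.2]
 [-0.2  0.3]]
knob fix [-0.0485457   0.08544118] 140.90770608242102 0.06254831988280467
lip top [-9.03005217e-02  8.29070719e-05]
```

```bash
cat > fx.py <<'E'
from h import *
from scipy.spatial.transform import Rotation as Ro
d=np.load('fit.npz');R=d['R'];t=d['t'];th=float(d['th'])
def W(x,y):return R@np.array([x,y])+t
def st():
    s=sensors.observe();p=np.array(s['tool_pos']);M=Ro.from_euler('xyz',s['tool_rot']).as_matrix();return s,p,M
def delta(x,y,z,yawfix_deg):
    """fixture-mm target -> tool shift mm + twist deg; yaw relative to fixture"""
    s,p,M=st();w=W(x/1e3,y/1e3)
    v=M.T@(np.array([w[0],w[1],z/1e3])-p)*1e3
    yaw=np.degrees(s['tool_rot'][2]);dy=(yawfix_deg+np.degrees(th)-yaw+180)%360-180
    return v.round(1),round(-dy,1)
def where():
    s,p,M=st();f=R.T@(p[:2]-t)*1e3
    print('t',round(s['time'],2),'fix',f.round(1),'z',(p[2]*1e3).round(1),'yawfix',round(np.degrees(s['tool_rot'][2]-th),1),'F',np.round(s['contact_force'],1),'op',round(s['opening'],4),'rot',np.round(s['tool_rot'],3),'q6',round(s['qpos'][5],2))
def arc(lev,r=62,z=70,off=0):
    """knob at lever angle lev(rad), TCP shifted off mm along clockwise tangent"""
    a=np.radians(145)-lev
    return delta(r*np.cos(a)+off*np.sin(a),46+r*np.sin(a)-off*np.cos(a),z,np.degrees(a)-90-90)
E
python3 - <<'E'
from fx import *
where();print(arc(.07,z=180),arc(.07,z=70))
E
```

```text
t 0.2 fix [-321.3  335.4] z 251.3 yawfix -30.2 F [ 0.7 -0.2 -1. ] op 0.0918 rot [-1.572  0.    -0.379] q6 -0.15
(array([362. ,  71.4, -78.8]), np.float64(8.8)) (array([362. , 181.4, -78.7]), np.float64(8.8))
```

Call:
send_rows:
  motion:
    - [[0.045,0.009,-0.01,1],[0.09,0.018,-0.02,2],[0.135,0.027,-0.03,3],[0.18,0.036,-0.04,5],[0.23,0.045,-0.05,6],[0.28,0.055,-0.06,7],[0.325,0.065,-0.07,8],[0.362,0.071,-0.079,9]]
  gripper: 0.43

```text
time: 1.0
tool_pos: [0.5029, 0.2783, 0.1793]
tool_rot: [-1.573, 0.0, -0.538]
contact_force: [-0.0, 0.6, 0.4]
opening: 0.0396
```

Run:
```python
from fx import *
where();print(arc(.07,z=120),arc(.07,z=70))
```

```text
t 1.0 fix [-46.9  82.6] z 179.3 yawfix -39.3 F [-0.   0.6  0.4] op 0.0396 rot [-1.573  0.    -0.538] q6 -0.66
(array([-2.5, 59.3,  1.1]), np.float64(-0.3)) (array([ -2.5, 109.3,   1.2]), np.float64(-0.3))
```

Call:
send_rows:
  motion:
    - [[-0.0025,0.02,0.001,0],[-0.0025,0.04,0.001,0],[-0.0025,0.05,0.001,0],[-0.0025,0.06,0.001,0],[-0.0025,0.06,0.001,0]]

```text
time: 1.5
tool_pos: [0.5005, 0.2804, 0.1183]
tool_rot: [-1.574, 0.002, -0.537]
contact_force: [-0.4, -0.1, -0.7]
opening: 0.0392
```

Run:
```python
from fx import *
where();print(arc(.07,z=70))
c=snap('scene','s2.png');f=c['frame'][:,:,::-1]
u,v=proj(c,np.append(W(-.0485,.0854),.053));print(u,v)
u,v=int(u),int(v);cv2.imwrite('pics/s2c.png',cv2.resize(f[v-70:v+50,u-70:u+90],None,fx=5,fy=5,interpolation=cv2.INTER_CUBIC))
```

```text
t 1.5 fix [-48.9  85. ] z 118.3 yawfix -39.3 F [-0.4 -0.1 -0.7] op 0.0392 rot [-1.574  0.002 -0.537] q6 -0.66
(array([ 0.6, 48.3,  0.6]), np.float64(-0.3))
242.47512678920586 216.70823620233512
```

View pics/s2c.png

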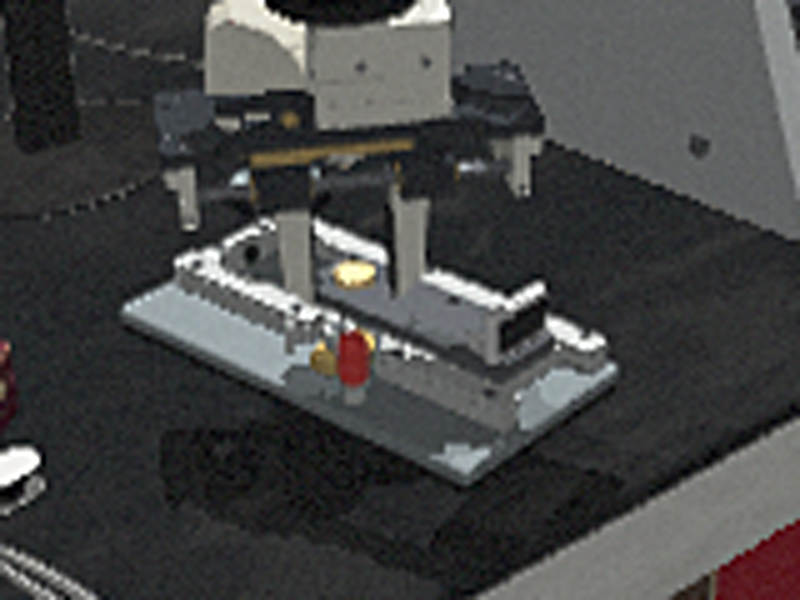

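The knob, at (353,358) in the crop, is midway between and just below the fingers. I'm descending to straddle it.

Call:
send_rows:
  motion:
    - [[0,0.015,0.001,0],[0.001,0.03,0.001,0],[0.001,0.04,0.001,0],[0.001,0.048,0.001,0],[0.001,0.048,0.001,0]]

```text
time: 2.05
tool_pos: [0.5018, 0.2808, 0.0706]
tool_rot: [-1.574, 0.001, -0.537]
contact_force: [0.1, -0.5, -0.3]
opening: 0.0395
```

Run:
```python
from fx import *
where()
for l in(.07,.2,.35,.5,.65,.8,.95,1.1,1.25):print(l,arc(l,off=3))
```

```text
t 2.05 fix [-47.5  85.3] z 70.6 yawfix -39.3 F [ 0.1 -0.5 -0.3] op 0.0395 rot [-1.574e+00  1.000e-03 -5.370e-01] q6 -0.66
0.07 (array([-0.4,  0.6,  2.4]), np.float64(-0.3))
0.2 (array([ 0.5,  0.6, 10.4]), np.float64(7.2))
0.35 (array([ 2.8,  0.6, 19.4]), np.float64(15.8))
0.5 (array([ 6.4,  0.5, 28. ]), np.float64(24.3))
0.65 (array([11.2,  0.5, 35.9]), np.float64(32.9))
0.8 (array([17.2,  0.5, 43.1]), np.float64(41.5))
0.95 (array([24.2,  0.4, 49.2]), np.float64(50.1))
1.1 (array([32. ,  0.4, 54.2]), np.float64(58.7))
1.25 (array([40.5,  0.4, 58.1]), np.float64(67.3))
```

Call:
send_rows:
  motion:
    - [[0,0.0,0.002,0],[0,0.0,0.006,3],[0.0005,0,0.01,7],[0.0015,0,0.015,11.5],[0.003,0,0.0195,16],[0.0045,0,0.024,20],[0.0065,0,0.028,24.5],[0.0065,0,0.028,24.5]]
  gripper: 0.3

```text
time: 2.85
tool_pos: [0.5224, 0.302, 0.0713]
tool_rot: [-1.573, -0.0, -0.965]
contact_force: [0.6, 0.5, 0.2]
opening: 0.0278
```

Run:
```python
from fx import *
where()
for l in(.5,.6,.7,.8,.9,1.0,1.1,1.2):print(l,arc(l,off=4))
c=snap('top','t3.png');f=c['frame'][:,:,::-1]
cv2.imwrite('pics/t3c.png',cv2.resize(f[150:232,222:287],None,fx=7,fy=7,interpolation=cv2.INTER_CUBIC))
```

```text
t 2.85 fix [-24.1 103.2] z 71.3 yawfix -63.8 F [0.6 0.5 0.2] op 0.0278 rot [-1.573 -0.    -0.965] q6 -0.21
0.5 (array([-0.1,  1.3,  0.2]), np.float64(-0.2))
0.6 (array([0.6, 1.3, 6.3]), np.float64(5.5))
0.7 (array([ 1.9,  1.2, 12.4]), np.float64(11.3))
0.8 (array([ 3.8,  1.2, 18.3]), np.float64(17.0))
0.9 (array([ 6.3,  1.2, 24. ]), np.float64(22.7))
1.0 (array([ 9.3,  1.2, 29.4]), np.float64(28.5))
1.1 (array([12.9,  1.2, 34.5]), np.float64(34.2))
1.2 (array([17. ,  1.2, 39.2]), np.float64(39.9))
```

View pics/t3c.png

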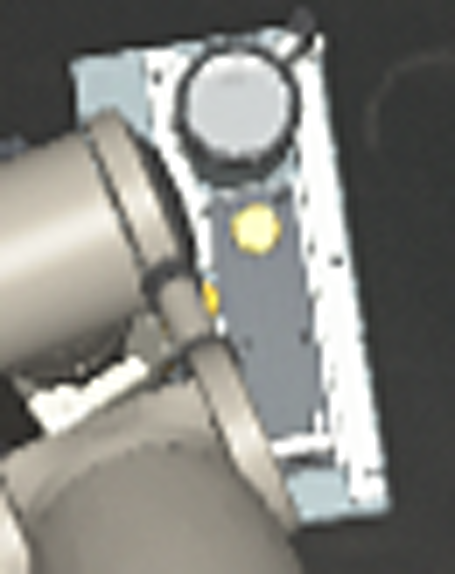

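The top view is hidden by the arm, but the slide and disc haven't moved. I'm continuing the arc.

Call:
send_rows:
  motion:
    - [[0.0005,0.001,0.006,5.5],[0.002,0.001,0.0125,11],[0.004,0.001,0.0185,17],[0.0065,0.001,0.024,22.5],[0.0095,0.001,0.0295,28.5],[0.013,0.001,0.0345,34],[0.017,0.001,0.039,40],[0.017,0.001,0.039,40]]

```text
time: 3.7
tool_pos: [0.5643, 0.3102, 0.0703]
tool_rot: [-1.572, -0.001, -1.66]
contact_force: [0.4, 0.3, 0.6]
opening: 0.0276
```

Run:
```python
from fx import *
where()
for l in(1.2,1.3,1.4,1.5,1.6,1.7,1.8,1.9):print(l,arc(l,off=5))
c=snap('scene','s3.png');f=c['frame'][:,:,::-1]
u,v=242,216;cv2.imwrite('pics/s3c.png',cv2.resize(f[v-70:v+50,u-70:u+90],None,fx=5,fy=5,interpolation=cv2.INTER_CUBIC))
```

```text
t 3.7 fix [ 18.7 105.1] z 70.3 yawfix -103.7 F [0.4 0.3 0.6] op 0.0276 rot [-1.572e+00 -1.000e-03 -1.660e+00] q6 0.47
1.2 (array([-0.2,  0.3,  0.9]), np.float64(0.1))
1.3 (array([0.6, 0.3, 7.1]), np.float64(5.8))
1.4 (array([ 2.1,  0.3, 13.1]), np.float64(11.6))
1.5 (array([ 4.1,  0.3, 19. ]), np.float64(17.3))
1.6 (array([ 6.7,  0.3, 24.7]), np.float64(23.0))
1.7 (array([ 9.9,  0.3, 30. ]), np.float64(28.7))
1.8 (array([13.5,  0.3, 35. ]), np.float64(34.5))
1.9 (array([17.7,  0.3, 39.7]), np.float64(40.2))
```

View pics/s3c.png

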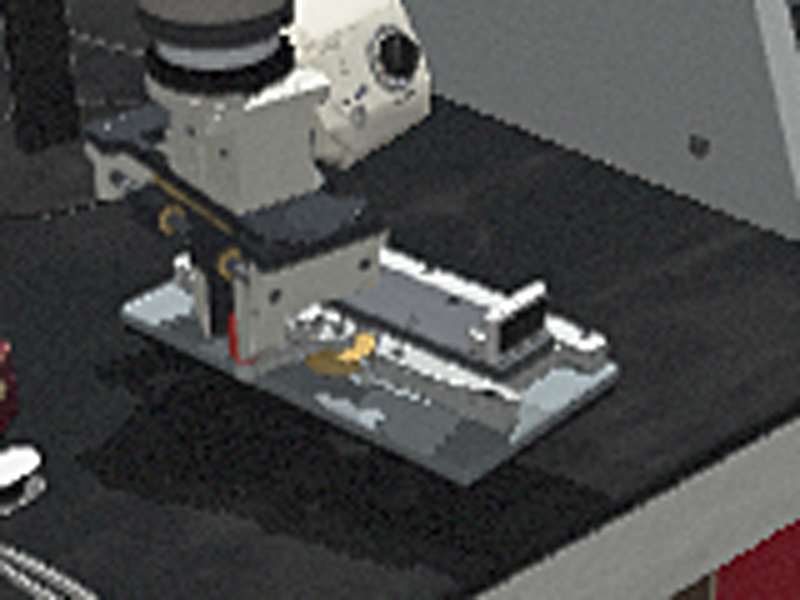

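The knob, at (240,335), is against the trailing finger and turning as intended. The slide hasn't moved. I'll raise the tool 8 mm so the body stays clear of the magnifier, then continue to the far stop.

Call:
send_rows:
  motion:
    - [[0.0,-0.008,0.001,0],[0.0005,-0.008,0.007,6],[0.002,-0.008,0.013,11.5],[0.004,-0.008,0.019,17],[0.0065,-0.008,0.0245,23],[0.0065,-0.008,0.0245,23]]

```text
time: 4.35
tool_pos: [0.5885, 0.3014, 0.0791]
tool_rot: [-1.57, -0.001, -2.058]
contact_force: [-0.3, 0.3, -0.1]
opening: 0.0274
```

Run:
```python
from fx import *
where()
for l in(1.6,1.7,1.8,1.9,1.95):print(l,arc(l,off=5,z=78))
c=snap('scene','s4.png');f=c['frame'][:,:,::-1]
u,v=242,216;cv2.imwrite('pics/s4c.png',cv2.resize(f[v-70:v+50,u-70:u+90],None,fx=5,fy=5,interpolation=cv2.INTER_CUBIC))
```

```text
t 4.35 fix [41.2 92.8] z 79.1 yawfix -126.4 F [-0.3  0.3 -0.1] op 0.0274 rot [-1.570e+00 -1.000e-03 -2.058e+00] q6 0.85
1.6 (array([ 0.2,  1.1, -0.1]), np.float64(0.2))
1.7 (array([1. , 1.1, 6.1]), np.float64(6.0))
1.8 (array([ 2.4,  1.1, 12.1]), np.float64(11.7))
1.9 (array([ 4.5,  1.1, 18. ]), np.float64(17.4))
1.95 (array([ 5.7,  1.1, 20.8]), np.float64(20.3))
```

View pics/s4c.png

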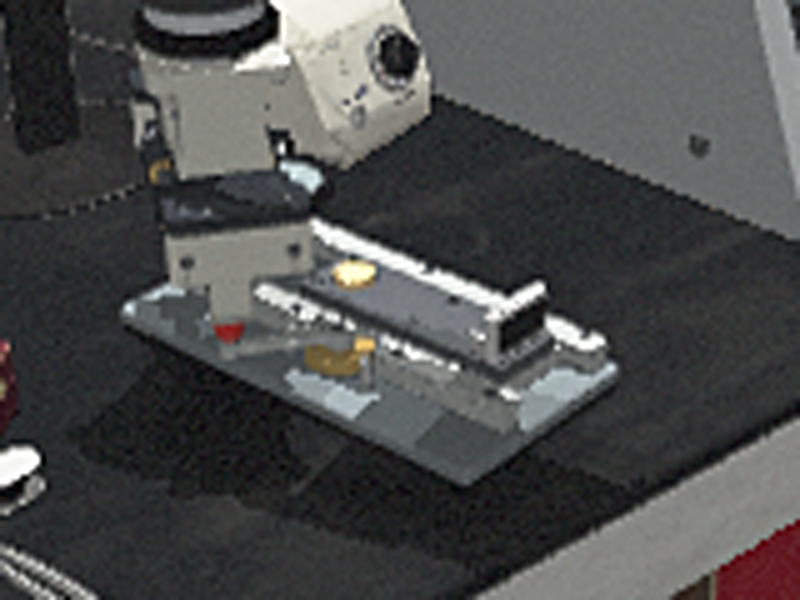

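The knob, at (230,330), is still against the finger, and the magnifier at (305,175) is behind the gripper. I'm going on to the stop.

Call:
send_rows:
  motion:
    - [[0.0005,0,0.003,3],[0.001,0,0.006,6],[0.0015,0,0.009,9],[0.0025,0,0.012,11.5],[0.0035,0,0.015,14],[0.0045,0,0.018,16],[0.005,0,0.0195,16],[0.005,0,0.0195,16]]

```text
time: 5.2
tool_pos: [0.603, 0.2882, 0.0792]
tool_rot: [-1.57, -0.0, -2.331]
contact_force: [-0.5, 1.1, 0.1]
opening: 0.0282
```

Run:
```python
from fx import *
where()
for l in(1.9,1.95,2.0):print(l,arc(l,off=5,z=78))
c=snap('scene','s5.png');f=c['frame'][:,:,::-1]
u,v=242,216;cv2.imwrite('pics/s5c.png',cv2.resize(f[v-70:v+50,u-70:u+90],None,fx=5,fy=5,interpolation=cv2.INTER_CUBIC))
```

```text
t 5.2 fix [53.6 77.6] z 79.2 yawfix -142.1 F [-0.5  1.1  0.1] op 0.0282 rot [-1.57  -0.    -2.331] q6 1.09
1.9 (array([-0.1,  1.2, -1.1]), np.float64(1.8))
1.95 (array([0.3, 1.2, 2. ]), np.float64(4.6))
2.0 (array([0.9, 1.2, 5. ]), np.float64(7.5))
```

View pics/s5c.png

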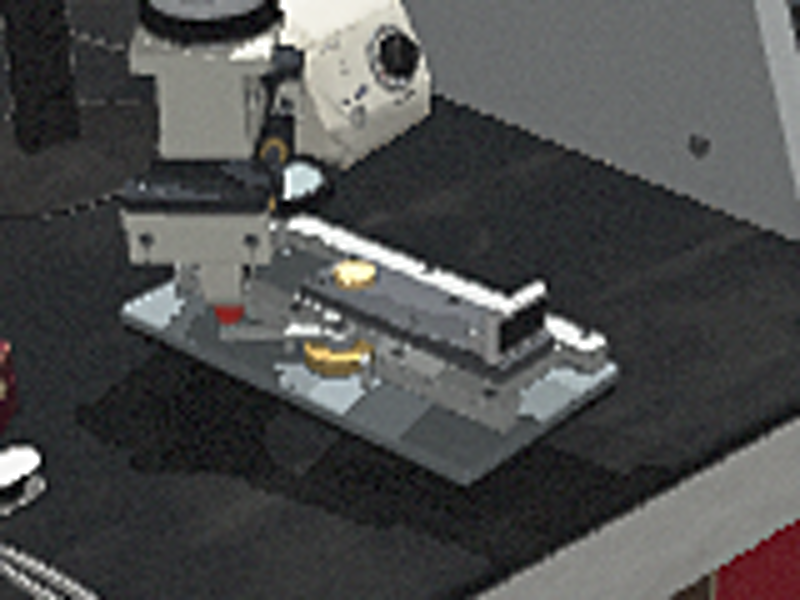

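The knob is at (230,315), near the far stop. I'll push a little further until I feel resistance.

Call:
send_rows:
  motion:
    - [[0,0,0.002,1],[0,0,0.004,2],[0,0,0.005,2],[0,0,0.005,2]]

```text
time: 5.65
tool_pos: [0.6038, 0.287, 0.0789]
tool_rot: [-1.576, -0.003, -2.366]
contact_force: [-9.0, 8.6, 3.4]
opening: 0.0276
```

Run:
```python
from fx import *
where()
for l in(1.9,1.95,2.0):print(l,arc(l,off=5,z=78))
```

```text
t 5.65 fix [54.2 76.2] z 78.9 yawfix -144.1 F [-9.   8.6  3.4] op 0.0276 rot [-1.576 -0.003 -2.366] q6 1.12
1.9 (array([-0.4,  0.9, -2.5]), np.float64(-0.2))
1.95 (array([-0.1,  0.9,  0.6]), np.float64(2.7))
2.0 (array([0.4, 0.9, 3.6]), np.float64(5.5))
```

The force is 12 N, so the lever is at its stop. I'll back off and lift.

Call:
send_rows:
  motion:
    - [[0,0,-0.003,0],[0,0,-0.0045,0],[0,-0.02,-0.0045,0],[0,-0.05,-0.0045,0],[0,-0.08,-0.0045,0],[0,-0.08,-0.0045,0]]

```text
time: 6.25
tool_pos: [0.6037, 0.2903, 0.1642]
tool_rot: [-1.571, 0.005, -2.366]
contact_force: [0.1, -0.9, 0.3]
opening: 0.0274
```

Run:
```python
from fx import *
where();print(delta(-130,0,158,-180))
c=snap('top','t6.png');f=c['frame'][:,:,::-1]
cv2.imwrite('pics/t6c.png',cv2.resize(f[150:232,222:287],None,fx=7,fy=7,interpolation=cv2.INTER_CUBIC))
```

```text
t 6.25 fix [54.6 79.6] z 164.2 yawfix -144.1 F [ 0.1 -0.9  0.3] op 0.0274 rot [-1.571  0.005 -2.366] q6 1.13
(array([196.2,   5.1, -43.9]), np.float64(35.9))
```

View pics/t6c.png

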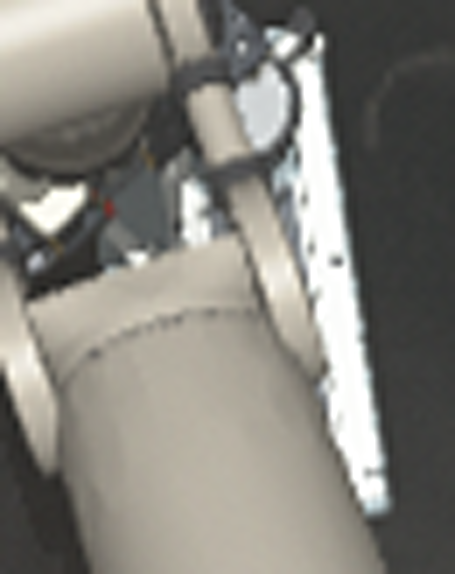

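The arm hides most of the view, but the red knob shows at (108,208), forward left. Next I'll go behind the lip with the gripper shut.

Call:
send_rows:
  motion:
    - [[0.02,0,-0.005,4],[0.055,0.001,-0.012,9],[0.09,0.002,-0.02,15],[0.12,0.003,-0.027,21],[0.15,0.004,-0.034,27],[0.18,0.005,-0.04,33],[0.196,0.005,-0.044,36],[0.196,0.005,-0.044,36]]
  gripper: 0

```text
time: 7.1
tool_pos: [0.4296, 0.1829, 0.1554]
tool_rot: [-1.573, -0.003, -2.995]
contact_force: [-0.4, -0.3, 0.3]
opening: 0.0004
```

Run:
```python
from fx import *
where();print(delta(-130,0,70,-180))
c=snap('scene','s7.png');f=c['frame'][:,:,::-1]
u,v=242,216;cv2.imwrite('pics/s7c.png',cv2.resize(f[v-70:v+50,u-70:u+90],None,fx=5,fy=5,interpolation=cv2.INTER_CUBIC))
```

```text
t 7.1 fix [-133.5   -0.8] z 155.4 yawfix -180.2 F [-0.4 -0.3  0.3] op 0.0004 rot [-1.573 -0.003 -2.995] q6 1.66
(array([-3.7, 85.4, -0.6]), np.float64(-0.2))
```

View pics/s7c.png

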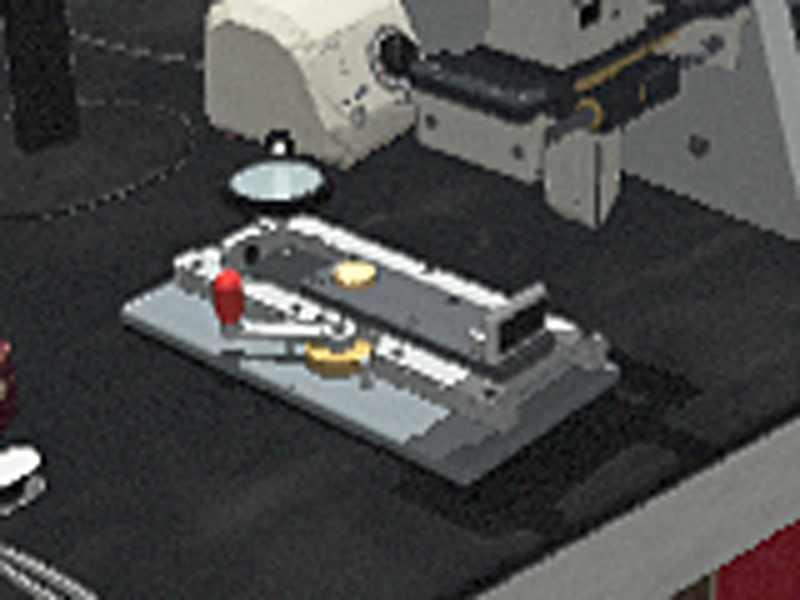

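The lever is now forward left, with the knob at (228,297). The slide is still back, with the lip at (520,315). I'll check the lever angle by casting a ray.

```bash
cat >> fx.py <<'E'
def lever():
    c=read_camera('scene');f=np.ascontiguousarray(c['frame'][:,:,::-1]);hsv=cv2.cvtColor(f,cv2.COLOR_BGR2HSV)
    m=cv2.inRange(hsv,(0,140,60),(8,255,255))|cv2.inRange(hsv,(172,140,60),(180,255,255))
    n,l,s,ce=cv2.connectedComponentsWithStats(m)
    for i in range(1,n):
        if s[i,4]>15 and 200<ce[i][0]<290 and 180<ce[i][1]<235:
            p=R.T@(onz(c,*ce[i],.053)[:2]-t)*1e3;print(s[i],p.round(1),'lever',round(np.radians(145)-np.arctan2(p[1]-46,p[0]),3),'r',np.hypot(p[0],p[1]-46).round(1))
E
python3 -c "
from fx import *
lever()"
```

```text
[215 200   6  11  51] [48.8 84. ] lever 1.868 r 61.8
```

Call:
send_rows:
  motion:
    - [[-0.002,0.03,-0.001,0],[-0.003,0.055,-0.001,0],[-0.003,0.075,-0.001,0],[-0.003,0.085,-0.001,0],[-0.003,0.085,-0.001,0]]

```text
time: 7.7
tool_pos: [0.4349, 0.1858, 0.0696]
tool_rot: [-1.573, -0.002, -2.992]
contact_force: [-0.3, -0.4, -0.1]
opening: 0.0002
```

Run:
```python
from fx import *
where();print(delta(-106,0,70,-180),delta(-45.5,0,70,-180))
c=snap('scene','s8.png');f=c['frame'][:,:,::-1]
u,v=242,216;cv2.imwrite('pics/s8c.png',cv2.resize(f[v-70:v+50,u-70:u+90],None,fx=5,fy=5,interpolation=cv2.INTER_CUBIC))
```

```text
t 7.7 fix [-127.8    1.2] z 69.6 yawfix -180.0 F [-0.3 -0.4 -0.1] op 0.0002 rot [-1.573e+00 -2.000e-03 -2.992e+00] q6 1.66
(array([-21.8,  -0.5,   1.2]), np.float64(0.0)) (array([-82.3,  -0.6,   1.2]), np.float64(0.0))
```

View pics/s8c.png

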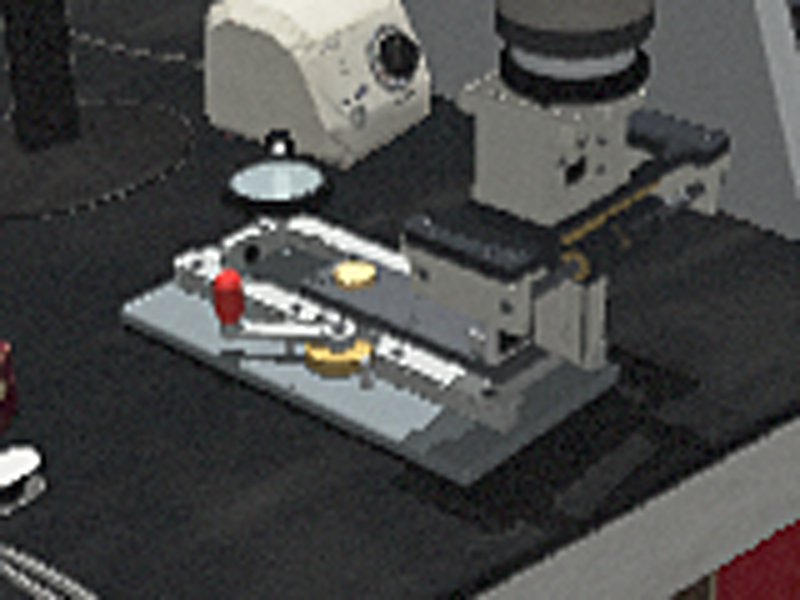

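The lever reads 1.87 rad, and the fingertips at (575,330) stand behind the lip. I'm pushing the slide gently.

Call:
send_rows:
  motion:
    - [[-0.007,0,0.001,0],[-0.014,0,0.001,0],[-0.019,0,0.001,0],[-0.024,0,0.001,0],[-0.03,0,0.001,0],[-0.036,0,0.001,0],[-0.042,0,0.001,0],[-0.048,0,0.001,0]]

```text
time: 8.55
tool_pos: [0.4835, 0.1921, 0.0706]
tool_rot: [-1.573, -0.0, -2.993]
contact_force: [-2.0, -1.4, 1.1]
opening: 0.0004
```

Run:
```python
from fx import *
where();print(delta(-45.5,0,70,-180));lever()
```

```text
t 8.55 fix [-78.8   0.2] z 70.6 yawfix -180.0 F [-2.  -1.4  1.1] op 0.0004 rot [-1.573 -0.    -2.993] q6 1.65
(array([-33.3,   0.6,   0.3]), np.float64(0.0))
[215 200   6  11  50] [49. 84.] lever 1.87 r 62.0
```

Force about 2 N, as expected.

Call:
send_rows:
  motion:
    - [[-0.006,0,0,0],[-0.012,0,0,0],[-0.018,0,0,0],[-0.023,0,0,0],[-0.027,0,0,0],[-0.03,0,0,0],[-0.033,0,0,0],[-0.033,0,0,0]]

```text
time: 9.4
tool_pos: [0.5164, 0.197, 0.0705]
tool_rot: [-1.573, -0.002, -2.993]
contact_force: [-5.4, -1.1, 0.6]
opening: 0.0007
```

Run:
```python
from fx import *
where();lever()
```

```text
t 9.4 fix [-45.6   0.2] z 70.5 yawfix -180.0 F [-5.4 -1.1  0.6] op 0.0007 rot [-1.573e+00 -2.000e-03 -2.993e+00] q6 1.64
[215 200   6  11  52] [48.4 84.5] lever 1.86 r 61.8
```

Call:
send_rows:
  motion:
    - [[-0.002,0,0,0],[-0.003,0,0,0],[-0.003,0,0,0],[-0.003,0,0,0]]

```text
time: 9.85
tool_pos: [0.5165, 0.197, 0.0705]
tool_rot: [-1.573, -0.008, -2.992]
contact_force: [-12.0, -2.3, 8.3]
opening: 0.0003
```

Run:
```python
from fx import *
where()
```

```text
t 9.85 fix [-45.4   0.2] z 70.5 yawfix -180.0 F [-12.   -2.3   8.3] op 0.0003 rot [-1.573 -0.008 -2.992] q6 1.64
```

The slide is hard against its stop: the TCP is at −45.4 and I expected −45.5. Now I'll retreat and lift.

Call:
send_rows:
  motion:
    - [[0.01,0,0,0],[0.025,0,0,0],[0.03,-0.02,0,0],[0.03,-0.06,0,0],[0.03,-0.09,0,0],[0.03,-0.09,0,0]]

```text
time: 10.45
tool_pos: [0.4908, 0.1932, 0.1656]
tool_rot: [-1.574, 0.003, -2.992]
contact_force: [0.7, -0.0, 0.4]
opening: 0.0003
```

Run:
```python
from fx import *
where();lever()
print(arc(1.87,z=160))
c=snap('scene','s9.png');f=c['frame'][:,:,::-1]
u,v=242,216;cv2.imwrite('pics/s9c.png',cv2.resize(f[v-70:v+50,u-70:u+90],None,fx=5,fy=5,interpolation=cv2.INTER_CUBIC))
```

```text
t 10.45 fix [-71.4   0.3] z 165.6 yawfix -180.0 F [ 0.7 -0.   0.4] op 0.0003 rot [-1.574  0.003 -2.992] q6 1.65
[215 200   6  11  51] [48.6 84.5] lever 1.861 r 62.0
(array([-121.7,    3.4,  -83.9]), np.float64(-37.8))
```

View pics/s9c.png

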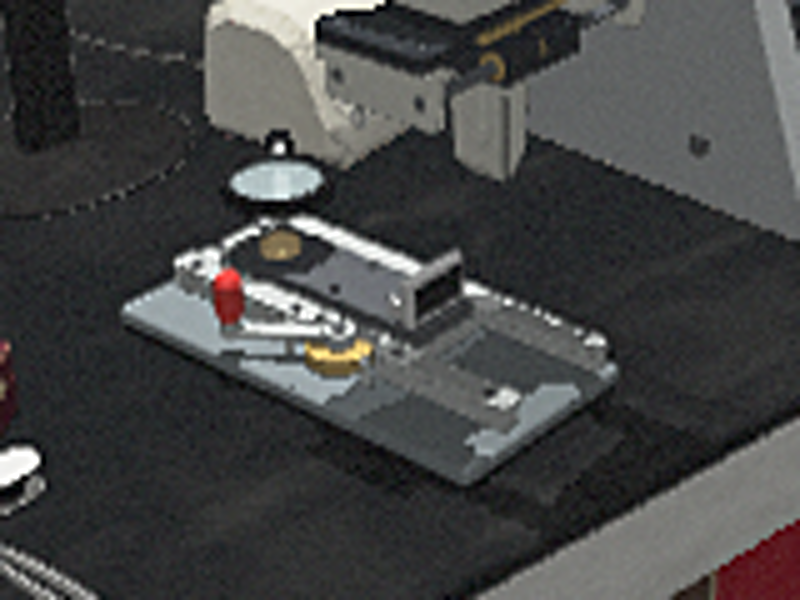

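The slide is home, with the disc at (281,245) under the lens and the lever unchanged at 1.86. I'm going back to straddle the knob.

Call:
send_rows:
  motion:
    - [[-0.02,0,-0.014,-6],[-0.04,0,-0.028,-12],[-0.06,0,-0.042,-19],[-0.08,0,-0.056,-26],[-0.1,0.001,-0.07,-32],[-0.122,0.003,-0.084,-38],[-0.122,0.003,-0.084,-38]]
  gripper: 0.37

```text
time: 11.25
tool_pos: [0.5975, 0.2952, 0.1555]
tool_rot: [-1.576, -0.003, -2.326]
contact_force: [0.1, 0.1, -0.9]
opening: 0.0339
```

Run:
```python
from fx import *
where();print(arc(1.87,z=77))
```

```text
t 11.25 fix [49.2 85.3] z 155.5 yawfix -141.8 F [ 0.1  0.1 -0.9] op 0.0339 rot [-1.576 -0.003 -2.326] q6 1.1
(array([ 0.7, 78.5,  1.2]), np.float64(0.3))
```

Call:
send_rows:
  motion:
    - [[0.001,0.02,0.001,0],[0.001,0.04,0.001,0],[0.001,0.055,0.001,0],[0.001,0.07,0.001,0],[0.001,0.078,0.001,0],[0.001,0.078,0.001,0]]

```text
time: 11.85
tool_pos: [0.5964, 0.2935, 0.0761]
tool_rot: [-1.577, -0.006, -2.326]
contact_force: [0.2, 0.7, 0.5]
opening: 0.0343
```

Run:
```python
from fx import *
where()
for l in(1.87,1.8,1.7,1.6,1.5,1.4,1.3,1.2):print(l,arc(l,off=-5,z=77))
c=snap('scene','s10.png');f=c['frame'][:,:,::-1]
u,v=242,216;cv2.imwrite('pics/s10c.png',cv2.resize(f[v-70:v+50,u-70:u+90],None,fx=5,fy=5,interpolation=cv2.INTER_CUBIC))
```

```text
t 11.85 fix [47.9 83.8] z 76.1 yawfix -141.8 F [0.2 0.7 0.5] op 0.0343 rot [-1.577 -0.006 -2.326] q6 1.09
1.87 (array([-1. , -0.9, -4.5]), np.float64(0.3))
1.8 (array([-0.6, -0.9, -8.9]), np.float64(-3.7))
1.7 (array([  0.6,  -0.8, -15. ]), np.float64(-9.4))
1.6 (array([  2.4,  -0.8, -20.9]), np.float64(-15.2))
1.5 (array([  4.8,  -0.7, -26.7]), np.float64(-20.9))
1.4 (array([  7.8,  -0.7, -32.1]), np.float64(-26.6))
1.3 (array([ 11.3,  -0.6, -37.3]), np.float64(-32.3))
1.2 (array([ 15.3,  -0.6, -42.1]), np.float64(-38.1))
```

View pics/s10c.png

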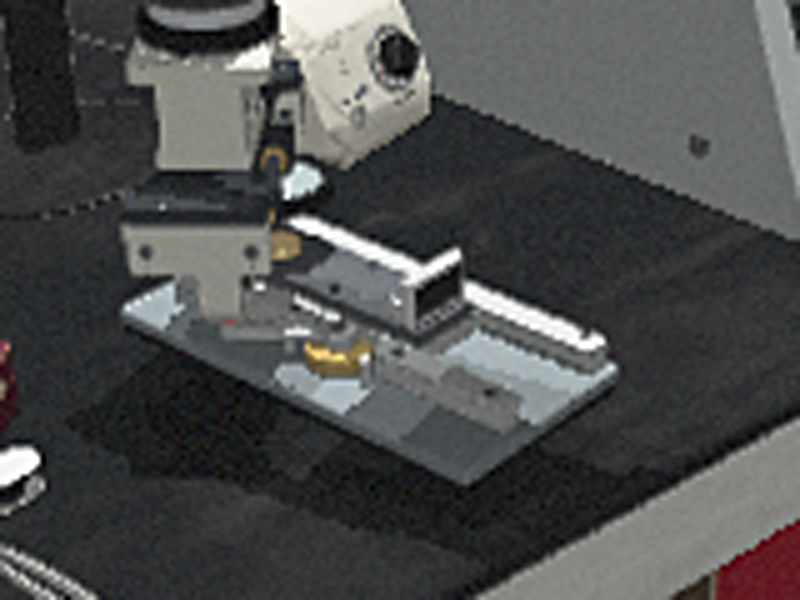

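The knob lies between the fingers, with a red trace at (230,322). I'm turning the lever back.

Call:
send_rows:
  motion:
    - [[-0.001,0,-0.0045,0],[-0.0005,0,-0.009,-4],[0.0005,0,-0.015,-9.5],[0.0025,0,-0.021,-15],[0.005,0,-0.0265,-21],[0.008,0,-0.032,-26.5],[0.0115,0,-0.037,-32.5],[0.0115,0,-0.037,-32.5]]
  gripper: 0.3

```text
time: 12.7
tool_pos: [0.5621, 0.3115, 0.0787]
tool_rot: [-1.576, 0.001, -1.758]
contact_force: [-0.0, -0.1, 0.1]
opening: 0.0275
```

Run:
```python
from fx import *
where()
for l in(1.2,1.1,1.0,.9,.8,.7,.6):print(l,arc(l,off=-5,z=74))
c=snap('scene','s11.png');f=c['frame'][:,:,::-1]
u,v=242,216;cv2.imwrite('pics/s11c.png',cv2.resize(f[v-70:v+50,u-70:u+90],None,fx=5,fy=5,interpolation=cv2.INTER_CUBIC))
```

```text
t 12.7 fix [ 16.6 106.6] z 78.7 yawfix -109.2 F [-0.  -0.1  0.1] op 0.0275 rot [-1.576e+00  1.000e-03 -1.758e+00] q6 0.57
1.2 (array([ 1.5,  4.7, -6.6]), np.float64(-5.5))
1.1 (array([  2.9,   4.7, -12.6]), np.float64(-11.2))
1.0 (array([  4.9,   4.8, -18.5]), np.float64(-16.9))
0.9 (array([  7.4,   4.8, -24.2]), np.float64(-22.7))
0.8 (array([ 10.6,   4.8, -29.6]), np.float64(-28.4))
0.7 (array([ 14.2,   4.8, -34.6]), np.float64(-34.1))
0.6 (array([ 18.3,   4.9, -39.3]), np.float64(-39.9))
```

View pics/s11c.png

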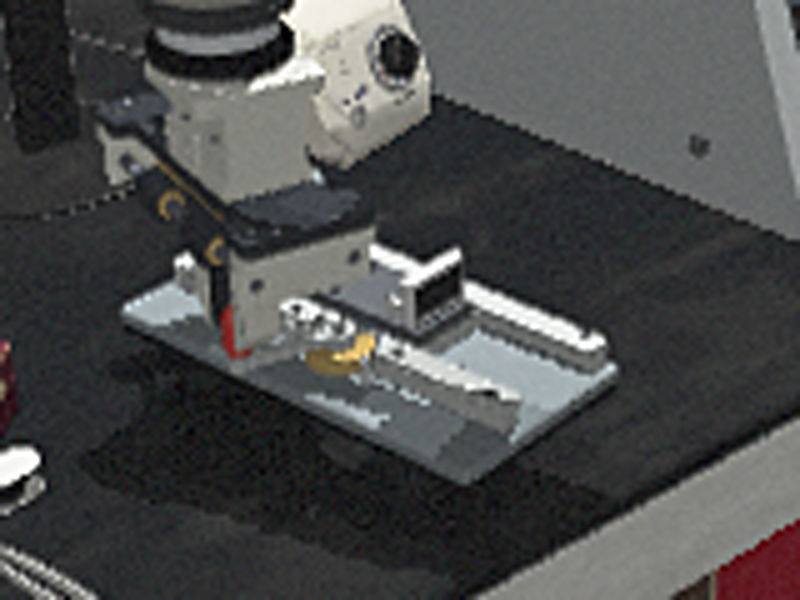

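The knob, at (232,335), is following and the slide stays home. I'm continuing.

Call:
send_rows:
  motion:
    - [[0.0015,0.002,-0.0065,-5.5],[0.003,0.003,-0.0125,-11],[0.005,0.003,-0.0185,-17],[0.0075,0.003,-0.024,-22.5],[0.0105,0.003,-0.0295,-28.5],[0.014,0.003,-0.0345,-34],[0.0185,0.003,-0.039,-40],[0.0185,0.003,-0.039,-40]]

```text
time: 13.55
tool_pos: [0.5206, 0.3005, 0.0763]
tool_rot: [-1.574, 0.004, -1.064]
contact_force: [0.0, 0.3, 0.3]
opening: 0.0272
```

Run:
```python
from fx import *
where()
for l in(.6,.5,.4,.3,.2,.1,0,-.05):print(l,arc(l,off=-5,z=75))
c=snap('scene','s12.png');f=c['frame'][:,:,::-1]
u,v=242,216;cv2.imwrite('pics/s12c.png',cv2.resize(f[v-70:v+50,u-70:u+90],None,fx=5,fy=5,interpolation=cv2.INTER_CUBIC))
```

```text
t 13.55 fix [-26.  101.9] z 76.3 yawfix -69.5 F [0.  0.3 0.3] op 0.0272 rot [-1.574  0.004 -1.064] q6 -0.11
0.6 (array([-0.5,  1.3, -0.3]), np.float64(-0.1))
0.5 (array([ 0.3,  1.3, -6.5]), np.float64(-5.9))
0.4 (array([  1.8,   1.4, -12.5]), np.float64(-11.6))
0.3 (array([  3.8,   1.4, -18.4]), np.float64(-17.3))
0.2 (array([  6.4,   1.4, -24.1]), np.float64(-23.1))
0.1 (array([  9.6,   1.4, -29.4]), np.float64(-28.8))
0 (array([ 13.3,   1.4, -34.4]), np.float64(-34.5))
-0.05 (array([ 15.3,   1.4, -36.8]), np.float64(-37.4))
```

View pics/s12c.png

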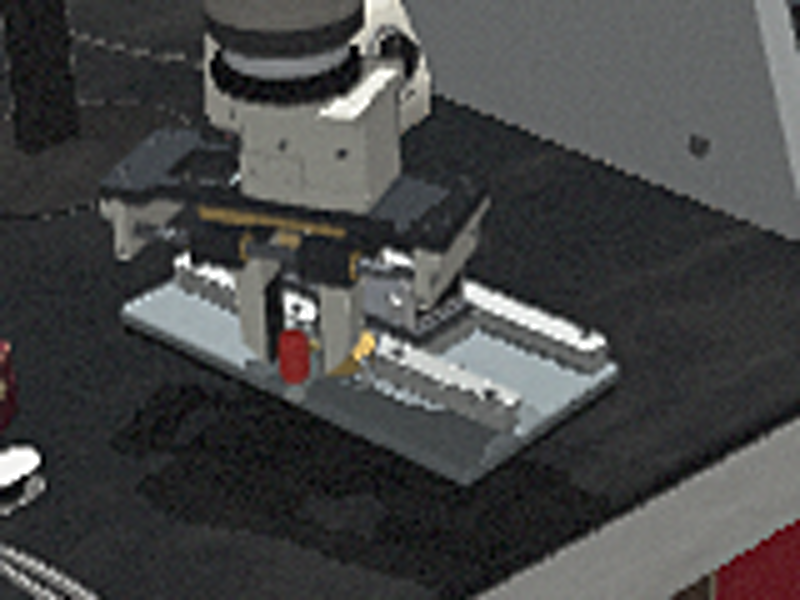

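The knob, at (293,357), is between the fingers against the forward one. I'm continuing toward the near stop.

Call:
send_rows:
  motion:
    - [[0.0005,0.001,-0.0065,-6],[0.002,0.001,-0.0125,-11.5],[0.004,0.001,-0.0185,-17],[0.0065,0.001,-0.024,-23],[0.0095,0.001,-0.0295,-29],[0.0115,0.001,-0.032,-32],[0.0115,0.001,-0.032,-32]]

```text
time: 14.3
tool_pos: [0.4988, 0.275, 0.0757]
tool_rot: [-1.571, 0.005, -0.512]
contact_force: [-0.7, -0.3, 0.1]
opening: 0.0275
```

Run:
```python
from fx import *
where()
for l in(.1,0,-.05,-.1):print(l,arc(l,off=-5,z=75))
c=snap('scene','s13.png');f=c['frame'][:,:,::-1]
u,v=242,216;cv2.imwrite('pics/s13c.png',cv2.resize(f[v-70:v+50,u-70:u+90],None,fx=5,fy=5,interpolation=cv2.INTER_CUBIC))
```

```text
t 14.3 fix [-51.4  80. ] z 75.7 yawfix -37.9 F [-0.7 -0.3  0.1] op 0.0275 rot [-1.571  0.005 -0.512] q6 -0.69
0.1 (array([-0.7,  0.7,  2.8]), np.float64(2.9))
0 (array([-0.2,  0.7, -3.4]), np.float64(-2.9))
-0.05 (array([ 0.3,  0.7, -6.5]), np.float64(-5.7))
-0.1 (array([ 0.9,  0.7, -9.5]), np.float64(-8.6))
```

View pics/s13c.png

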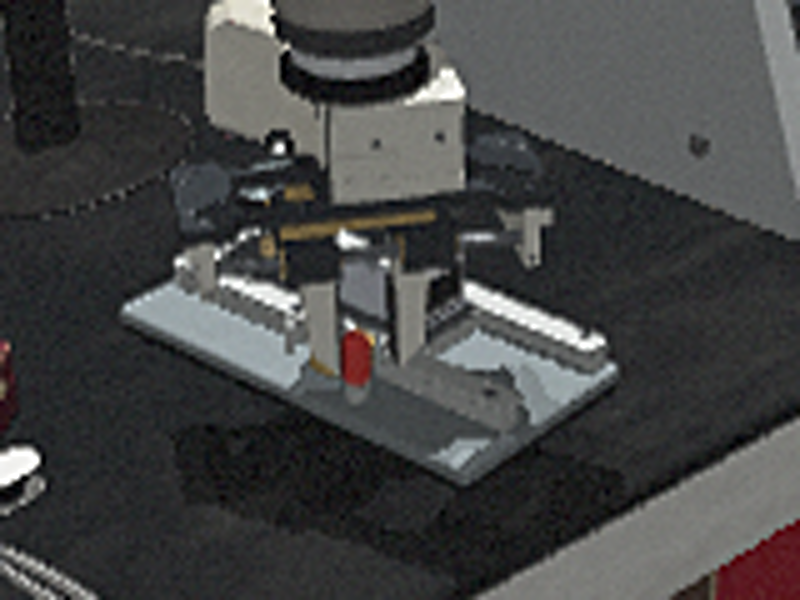

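The knob is at (357,357), near its start place. I'll push to the near stop until I feel resistance.

Call:
send_rows:
  motion:
    - [[0,0,-0.002,-2],[0,0,-0.004,-3],[0,0,-0.006,-4],[0,0,-0.006,-4],[0,0,-0.006,-4]]

```text
time: 14.85
tool_pos: [0.4972, 0.2713, 0.0757]
tool_rot: [-1.567, 0.003, -0.445]
contact_force: [5.0, 7.3, -5.0]
opening: 0.0275
```

Run:
```python
from fx import *
where();lever()
```

```text
t 14.85 fix [-53.5  76.6] z 75.7 yawfix -34.0 F [ 5.   7.3 -5. ] op 0.0275 rot [-1.567  0.003 -0.445] q6 -0.77
[242 212   5  11  50] [-53.   84.3] lever 0.016 r 65.4
```

The lever is at its near stop: about 0.02 rad, with 9 N of resistance. I'll back off, lift and check.

Call:
send_rows:
  motion:
    - [[0,0,0.003,0],[0,0,0.0045,0],[0,-0.02,0.0045,0],[0,-0.06,0.0045,0],[0,-0.1,0.0045,0]]

```text
time: 15.4
tool_pos: [0.4985, 0.2745, 0.1762]
tool_rot: [-1.569, 0.005, -0.446]
contact_force: [0.5, -0.0, 0.3]
opening: 0.0277
```

Call:
send_rows:
  motion:
    - [[-0.03,0,0.02,0],[-0.07,-0.01,0.04,0],[-0.11,-0.03,0.06,0],[-0.15,-0.05,0.08,0],[-0.19,-0.06,0.1,0],[-0.23,-0.06,0.12,0],[-0.23,-0.06,0.12,0],[-0.23,-0.06,0.12,0]]

```text
time: 16.2
tool_pos: [0.3422, 0.482, 0.2371]
tool_rot: [-1.57, 0.004, -0.444]
contact_force: [0.2, 0.0, 0.0]
opening: 0.0277
```

Run:
```python
from fx import *
where();lever()
f=snap('scene','s14.png')['frame'][:,:,::-1]
u,v=242,216;a=cv2.resize(f[v-70:v+50,u-70:u+90],None,fx=5,fy=5,interpolation=cv2.INTER_CUBIC);cv2.imwrite('pics/s14c.png',a)
c=snap('top','t14.png');f=c['frame'][:,:,::-1]
cv2.imwrite('pics/t14c.png',cv2.resize(f[150:232,222:287],None,fx=7,fy=7,interpolation=cv2.INTER_CUBIC))
```

```text
t 16.2 fix [-175.6  307.9] z 237.1 yawfix -34.0 F [0.2 0.  0. ] op 0.0277 rot [-1.57   0.004 -0.444] q6 -0.31
[241 212   6  11  51] [-52.2  83.4] lever 0.012 r 64.2
```

View pics/s14c.png

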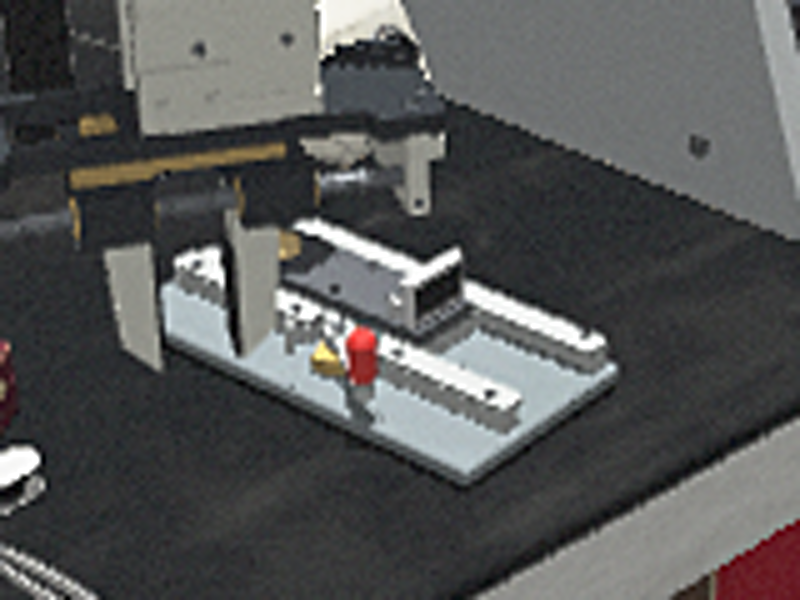

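View pics/t14c.png

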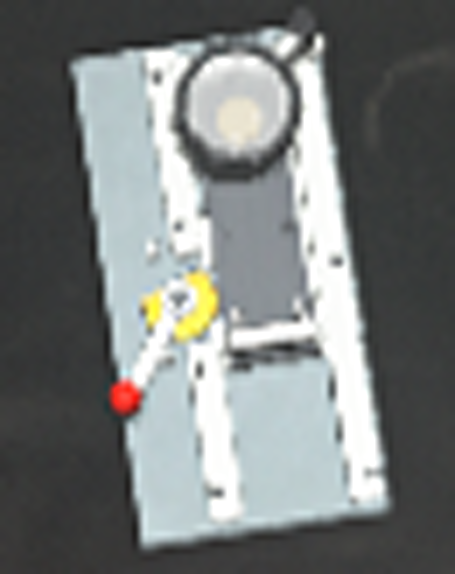

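The lever is at its near stop, with the knob at (125,398) in the top crop. The disc shows through the lens at (238,118), and the lip is forward at (273,333). I'll compare the slide position with the earlier pictures.

Run:
```python
from fx import *
c=read_camera('top')
P=lambda x,y,z: R.T@(onz(c,222+(x+.5)/7-.5,150+(y+.5)/7-.5,z)[:2]-t)*1e3
print('disc',P(238,118,.04),'lip',P(273,333,.066),'lip0',P(290,445,.066))
g=lambda f:cv2.imread('pics/'+f)[:,:,::1].astype(np.float32)
# lip shift between hard-home (s9) and now, phase correlation on lip patch; and top t1->t14 elsewhere
a=cv2.cvtColor(g('s9.png'),cv2.COLOR_BGR2GRAY);b=cv2.cvtColor(g('s14.png'),cv2.COLOR_BGR2GRAY)
tp=a[194:214,250:268];r=cv2.matchTemplate(b[188:220,244:274],tp,cv2.TM_CCOEFF_NORMED);_,v,_,l=cv2.minMaxLoc(r);print('lip match',v,np.array(l)-6)
d=np.abs(g('top1.png')-g('t14.png')).max(2);m=(d>50).astype(np.uint8);m[235:]=0;m[150:232,222:287]=0
n,_,s,_=cv2.connectedComponentsWithStats(m);print([list(x) for x in s[1:] if x[4]>8])
print([proj(c,np.append(W(0+x,0),.066)) for x in(-.036,-.032)])
```

```text
disc [91.02246665  0.77561327] lip [-30.75495277   0.03995675] lip0 [-9.03005217e+01  8.29070719e-02]
lip match 0.9110908508300781 [0 0]
[[np.int32(140), np.int32(216), np.int32(36), np.int32(19), np.int32(338)]]
[(np.float64(260.79612845275176), np.float64(198.5436153395277)), (np.float64(260.6329766054117), np.float64(197.4740108739197))]
```

The slide has travelled 59.5 mm, and the disc is at x=91, y=0.8 against the lens axis at (90,0). The lip hasn't shifted since the slide was hard home. The one other change in the picture looks like the arm itself.

```bash
python3 -c "
from fx import *
where();print(hand_in())"
```

```text
t 16.4 fix [-174.   306.3] z 237.2 yawfix -34.2 F [-0.1 -0.4 -0.4] op 0.0272 rot [-1.57   0.004 -0.448] q6 -0.31
the job is handed in; nothing more can be done
None
```

I handed the job in at 16.4 s, with the slide home, the lever locked and the gold disc under the lens. `hand_in()` reports no verdict, so everything below is from my own measurements.

**What I did:**
- **Unlock:** with the knob between the fingers, I pushed the lever round to its far stop. It read about 1.87 rad, with 12 N of resistance at the stop, and the slide was still back.
- **Slide:** with the gripper shut, I pushed the lip until it stopped hard. The tool was within 0.1 mm of where I expected it.
- **Lock:** I pushed the lever back to its near stop (about 0.01 rad) and moved the arm clear. The force readings then were only sensor noise.

**Last checks:**
- **Slide travel:** the top camera gives about 59.5 mm. That is good to only 1–2 mm, so it can't prove the 57.5 mm limit alone. The lip also showed no shift between the hard stop and the end.
- **Disc:** it sits about 1.3 mm from the lens axis, seen through the lens glass. I did not measure its height or tilt separately.
- **Other things on the desk:** the only change in the top picture away from the stage was one patch at the lower edge. It looks like the arm, but I did not confirm that. The fingers were never low near any of those things.
- **Small disagreement:** at the near stop the camera put the knob 64–65 mm from the pivot instead of 62 mm, which is within calibration error.

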